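# Seat a beam expander against its locating posts

## Task

Slide the beam expander into its place on the breadboard: push its base plate gently along the board until its long side lies flush against the two side posts and its end against the end post, then take the fingers away. Push only on the edges of the base plate, never on the tube or its clamps; do not grip or lift it, and leave the other things on the board where they are.

Things in the scene. Friction and masses are not known exactly. Their poses are not given: they have to be found in the camera images.
- board: black breadboard, 350 (x) x 500 (y) x 12 mm thick, bolted down; origin at the centre of its underside, top 12 mm above it, z up. Three steel posts stand on it: pushed to board +x (away from the robot) the expander meets the two side posts, pushed to board +y the end post. A fixed iris and a fixed mirror, to 60 mm above the board, stand at board x 50, y 185 and 222 mm
- post_side_1 (a point): first side post, plain steel, 12 mm diameter, standing 18 mm above the board; the point is on its axis half-way up (9 mm above the board). In the board's frame at x 100, y -25 mm
- post_side_2 (a point): second side post, the same post, in the board's frame at x 100, y +50 mm (75 mm from the first)
- post_end (a point): end post, the same post, in the board's frame at x 50, y +125 mm
- expander: beam expander, loose, 0.5 to 0.9 kg, 52 mm high: push on its aluminium base plate, 90 (x) x 160 (y) x 12 mm; origin at the centre of its underside, y along plate and tube, z up. Its wide end (+y) already faces the end post within 0.3 rad. Seated against all three posts its axes are parallel to the board's and its origin is at board x 49, y 39, z 12 mm. It slides at 2.5 to 6.5 N; 15 N presses it home
- tube_center (a point): middle of the black tube fixed on the expander, 33 mm above the expander's origin; not to be touched. Tube 130 mm long along the plate's y, 24 to 31 mm diameter, its ends 15 mm inside the plate's ends; two clamps 40 mm wide hold it and are not to be touched either
- holder: bystander, a spare post holder standing on the board: black cylinder 25 mm diameter on a 32 mm steel foot, 50 mm high; origin at the centre of its underside
- lens_cell: bystander, a spare lens in a black ring cell lying flat: 32 mm diameter, 10 mm high; origin at the centre of its underside
- driver: bystander, a hand driver with a red handle, 160 mm long, lying beyond the side posts, roughly along board y; origin under its middle
There are look-alikes about, which are no part of the job. There is more than one size of the expander; the job needs the smallest.

How it is judged:
By the outcome, as a careful person would: the job done as asked, in the order asked, and still so for the second after the job is handed in, with the robot touching nothing.
It also fails if it takes over 45 s, if anything falls off the work surface, if the arm or the gripper's body presses on something with over 40 N, if the wrist force passes 120 N, or if a joint passes its speed limit or range.

## Robot

A 7-joint arm with a two-finger parallel gripper is mounted at the origin on the work surface. World frame = base frame: x ahead of the robot, y to its left, z up, the work surface at z = 0. Lengths are in m, angles in rad, forces in N, time in s.
With the tool pointing down it reaches from about 0.425 to 0.925 m from the base axis. Payload 6.8 kg.
Tool frame: the origin (TCP) lies midway between the tips of the shut fingers; the grasp point (between the pads) lies 19 mm behind it; x points along the fingers, y is the direction in which the jaws open and shut, and the axes are right-handed (so a half turn about x gives the same grasp; the last joint's range is limited). The gripper opens to 85 mm and grips with 20 to 120 N. Pads are 22 mm wide; open, the fingers measure 114 mm over their backs; the gripper's body (76 mm by 85 mm) begins 54 mm behind the grasp point. The pads swing forward as they close: fully open they stand 13 mm farther back than shut.
Start: joints at [1.066, 0.477, 0.022, 1.555, -0.011, 1.109, -0.083], TCP at [0.261, -0.623, 0.231] pointing down, gripper open.
Joint ranges: [-2.96, 2.96], [-0.34, 2.1], [-1.41, 1.46], [0.24, 2.44], [-1.37, 4.51], [0.17, 1.92], [-2.96, 2.96]. Speed limits (rad/s): [2.39, 2.39, 3.14, 3.14, 3.14, 3.14, 3.14].

## Interface

Orientations are given as a rotation vector (axis times angle).
In Python, from bench import r gives the robot as it stands.
- The arm moves only by the tool carry_out, never from a script. Its argument "targets" is one flat list of numbers, 7 for each row, row after row: the finger opening in m, from 0 to 0.0854, then the shift along the tool's x, y, z in m, then the turn, a rotation vector about the tool's x, y, z in units of 5 degrees (1.0 is 5 degrees). A call has 1 to 12 rows; each row is the pose to reach, as a shift and turn from the pose measured when the call began, along the tool's axes at that moment; what a row does not reach only later rows make up. A row lasts 1/8 s, in which the tool goes at most 62.5 mm and 10.7 degrees, less where a joint would pass 70% of its speed; a pose out of reach is approached as far as the arm can. A call with a gripper value outside its range is refused whole. The fingers move at their own pace and stop on an object; "squeeze" is the grip in N (left out, the last holds). Time passes only in rows, so rows that repeat a pose let the fingers close. It gives the time, the measured TCP pose, the force and the opening at its end, in the units of the state.
- r.get_obs(): the state, without advancing time (a new reading comes with each control period).
- r.grab_frame(name): name is "scene" or "top" or "wrist"; returns the picture (420x560x3 uint8, blue, green, red); there is no depth.
- r.camera_info(name): a dict with "fx", "fy", "cx", "cy" (pixels), "xyz" and "orientation" of the camera in the world. Camera axes: x right, y up, looking along -z (the intrinsics and any distortion apply to the point x, -y, -z); pixel columns grow to the right and rows downward; lengths in m; the calibration is good to about 2 mm. A picture is of the moment at which its call begins: read the wrist's pose just before it. camera_info takes no time and is no camera call; for the wrist camera it gives the pose at the moment of the call.
- r.hand_in(): hands the job in, once; it reports no verdict.
The state is a dict: "clock": time; "joints": joint angles; "qvel": joint speeds; "tau": joint torques, N m; "tcp_pos": TCP position; "orientation": TCP orientation; "contact_force": force on the tool from outside, world axes, zero at the start; "moment": the same for the moment, N m; "grip_width": finger opening in m.
Only numpy, scipy, OpenCV 4.12 (cv2) and the standard library are available. Lean on these libraries where they do the work, as an engineer would, in place of code of your own. Each camera call takes 0.05 s, during which the arm holds its last target. There are 200 camera calls.

## Working session

There is one attempt and no reset: what is moved stays moved. The work goes in short steps, Python scripts to look and compute and a tool call to move; the robot and the scene stay as the last step left them, time stands still between calls to the robot, and variables do not carry over. Pictures are saved under pics/ and viewed, about 8 in all and at most 12, crops included, and the job is handed in when it is done.

Besides the shell and the picture viewer there is one more tool, called after "Emit:" as name(argument=value, ...) on one line, values as JSON. carry_out: Moves the arm, as the interface text tells. Its arguments: {"type":"object","properties":{"targets":{"type":"array","items":{"type":"number"}},"squeeze":{"type":"number"}},"required":["targets"]}

```bash
mkdir -p pics; ls
python3 - <<'E'
from bench import r
import cv2,numpy as np
print(r.get_obs())
for n in("top","scene"):
    print(n,r.camera_info(n)); cv2.imwrite(f"pics/{n}0.png",r.grab_frame(n))
E
```

```text
pics
{'clock': 0.0, 'joints': array([ 1.06588442,  0.47778504,  0.02229829,  1.55646226, -0.01147828,
        1.10931979, -0.08309027]), 'qvel': array([ 0.00118969, -0.00032301,  0.00043025, -0.00046418,  0.00068167,
       -0.00084464, -0.00142229]), 'tau': array([ 1.17456384e-03, -5.96461129e+01,  1.60863519e+00, -2.81203026e+01,
        1.25305113e-02,  9.35228483e-03,  3.54382806e-06]), 'tcp_pos': array([ 0.26064327, -0.62199168,  0.23033047]), 'orientation': array([ 2.00369992,  0.40484703, -2.00471791]), 'contact_force': array([-0.4428889 ,  0.2122346 , -0.63721776]), 'moment': array([-0.04754698,  0.03492224,  0.02851035]), 'grip_width': 0.08571650044843504}
top {'fx': 417.8928870547618, 'fy': 417.8928870547618, 'cx': 282.95843059091743, 'cy': 208.01775811934783, 'xyz': array([0.44351032, 0.04623177, 0.98250511]), 'orientation': array([ 0.0124763 , -0.07676698, -1.55179398])}
scene {'fx': 535.7347067078553, 'fy': 535.7347067078553, 'cx': 274.45491686859333, 'cy': 201.60195092669056, 'xyz': array([ 1.02501315, -0.80970671,  0.92310852]), 'orientation': array([0.8336662 , 0.24246503, 0.58421703])}
```

View pics/top0.png

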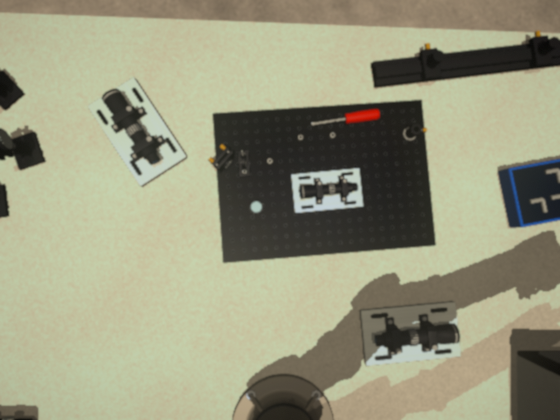

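View pics/scene0.png

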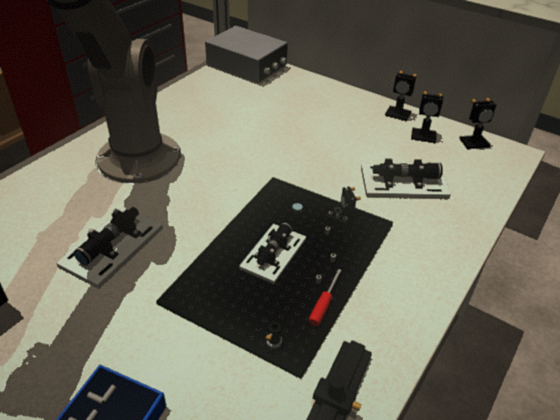

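The top view shows three expanders: on the board at (328,190), off it at (138,132) and at (410,333). The one on the board is the smallest, and it is next to the posts at (301,137), (333,134) and (270,160). The lens cell is at (257,207), the holder at (410,133) and the driver at (345,118). I'll measure next and make a crop to confirm.

```bash
cat > h.py <<'E'
import cv2,numpy as np
from scipy.spatial.transform import Rotation as R
def ray(ci,px,z):
    px=np.atleast_2d(px).astype(float)
    d=np.c_[(px[:,0]-ci["cx"])/ci["fx"],-(px[:,1]-ci["cy"])/ci["fy"],-np.ones(len(px))]
    d=R.from_rotvec(ci["orientation"]).apply(d)
    return ci["xyz"]+d*((z-ci["xyz"][2])/d[:,2])[:,None]
def rect(mask,seed):
    "minAreaRect of the component that contains or lies nearest to seed"
    n,l,s,c=cv2.connectedComponentsWithStats(mask.astype(np.uint8))
    ok=[i for i in range(1,n) if s[i,4]>20]
    i=min(ok,key=lambda i:np.min(np.hypot(*(np.argwhere(l==i)[:,::-1]-seed).T)))
    cs,_=cv2.findContours((l==i).astype(np.uint8),cv2.RETR_EXTERNAL,cv2.CHAIN_APPROX_NONE)
    return cs[0][:,0,:], s[i]
def quad(pts,ci,z):
    w=ray(ci,pts,z)[:,:2].astype(np.float32)
    c,sz,a=cv2.minAreaRect(w); return np.array(c),np.array(sz),cv2.boxPoints((c,sz,a))
def inboard(p,bc,yaw):
    c,s=np.cos(yaw),np.sin(yaw); return (np.asarray(p)[...,:2]-bc)@np.array([[c,-s],[s,c]])
E
python3 - <<'E'
from h import *; from bench import r
im=cv2.imread("pics/top0.png"); ci=r.camera_info("top")
hsv=cv2.cvtColor(im,cv2.COLOR_BGR2HSV); g=im.max(2)
print(im[190,300],im[130,280],im[230,150],im[207,257],im[137,301])
# board: fill of dark comp
m=(g<90); pts,s=rect(m,(270,230)); print(s)
c,sz,b=quad(pts,ci,0.012); print("board",c,sz); print(b)
m=(im.min(2)>110)
for n,seed,z in(("exp",(300,180),.024),("big1",(120,160),.012),("big2",(370,355),.012)):
    pts,s=rect(m,seed); print(n,s); 
    c,sz,b=quad(pts,ci,z); print(c,sz); print(b)
for n,p,z in(("s1",(333,134),.03),("s2",(301,137),.03),("e",(270,160),.03),("lens",(257,207),.022),("holder",(409,133),.062),("iris",(243,160),.04)): print(n,ray(ci,p,z)[0])
cv2.imwrite("pics/crop0.png",cv2.resize(im[90:270,200:450],None,fx=3,fy=3,interpolation=cv2.INTER_CUBIC))
E
```

```text
[54 55 53] [34 40 39] [166 203 199] [188 198 176] [ 97 112 118]
[  213   101   222   161 27187]
board [ 0.56888109 -0.08444896] [0.34625354 0.50345021]
[[ 0.3725758   0.1496507 ]
 [ 0.42050555 -0.35151285]
 [ 0.7651864  -0.31854862]
 [ 0.71725667  0.18261492]]
exp [ 291  168   73   45 1802]
[ 0.54236567 -0.0936951 ] [0.09131569 0.1611724 ]
[[ 0.48784062 -0.01882323]
 [ 0.5061673  -0.17895031]
 [ 0.5968907  -0.16856697]
 [ 0.57856405 -0.0084399 ]]
big1 [     0      9    560    411 138106]
[0.4903723  0.00207639] [0.93712491 1.33382881]
[[ 0.01621097  0.6650218 ]
 [ 0.02744198 -0.6687597 ]
 [ 0.9645336  -0.660869  ]
 [ 0.9533026   0.6729125 ]]
big2 [  324   283   236   137 16279]
[ 0.12198393 -0.40537506] [0.27855882 0.61235785]
[[-0.12038353 -0.17213206]
 [ 0.10542291 -0.7413364 ]
 [ 0.3643514  -0.63861805]
 [ 0.13854495 -0.06941372]]
s1 [ 0.67242694 -0.10563418  0.03      ]
s2 [ 0.66340706 -0.03132852  0.03      ]
e [0.60808149 0.03926053 0.03      ]
lens [0.49984656 0.06700455 0.022     ]
holder [ 0.67167539 -0.27319553  0.062     ]
iris [0.60486713 0.10049101 0.04      ]
```

View pics/crop0.png

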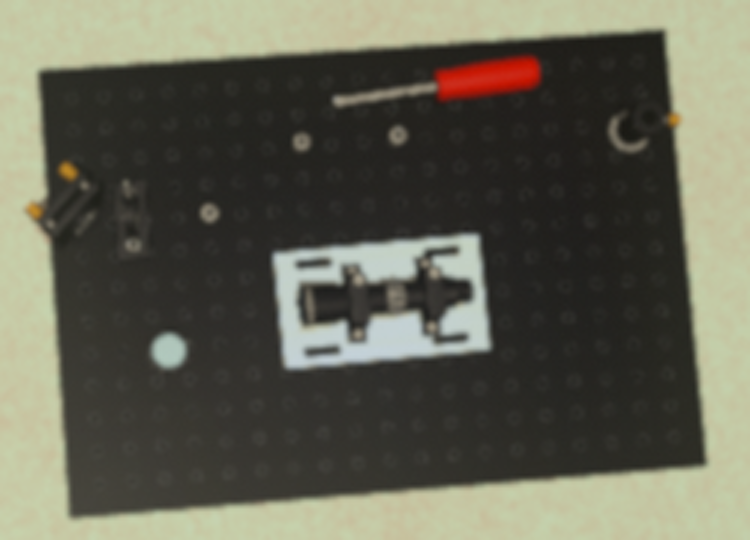

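The crop confirms that the plate measures 91x161 mm at z=24 mm, so it is the smallest expander, and its wide end is to the left, towards the end post. Next I'll fit the board to the posts and plan the hover on the plate's -x side.

```bash
cat >> h.py <<'E'
def posts(im,ci,seeds,rad=5):
    out=[]
    for u,v in seeds:
        w=im.max(2).astype(float)[v-rad:v+rad+1,u-rad:u+rad+1]; w=np.clip(w-70,0,None)
        yy,xx=np.mgrid[v-rad:v+rad+1,u-rad:u+rad+1]
        out.append(ray(ci,((w*xx).sum()/w.sum(),(w*yy).sum()/w.sum()),.03)[0])
    return np.array(out)[:,:2]
def fit(P,Q=np.array([[.1,-.025],[.1,.05],[.05,.125]])):
    p,q=P.mean(0),Q.mean(0); z=((P-p)@[1,1j])*np.conj((Q-q)@[1,1j]); a=np.angle(z.sum())
    M=np.array([[np.cos(a),-np.sin(a)],[np.sin(a),np.cos(a)]]); o=p-M@q
    return o,a,np.linalg.norm(P-(Q@M.T+o),axis=1)
def go(r,o,a,bx,by,z,jaw):
    "shift and turn for TCP to board (bx,by), world z, jaws along board angle jaw"
    s=r.get_obs(); T=R.from_rotvec(s["orientation"])
    M=np.array([[np.cos(a),-np.sin(a)],[np.sin(a),np.cos(a)]])
    p=np.r_[M@[bx,by]+o,z]; best=None
    for k in(0,np.pi):
        y=np.array([np.cos(a+jaw+k),np.sin(a+jaw+k),0]); x=np.array([0,0,-1.])
        G=R.from_matrix(np.c_[x,y,np.cross(x,y)]); t=(T.inv()*G).as_rotvec()/np.deg2rad(5)
        if best is None or np.linalg.norm(t)<np.linalg.norm(best): best=t
    print("target",p.round(4),"shift",T.inv().apply(p-s["tcp_pos"]).round(4),"turn",best.round(2),"t",s["clock"])
E
python3 - <<'E'
from h import *; from bench import r
im=cv2.imread("pics/top0.png"); ci=r.camera_info("top")
P=posts(im,ci,[(333,134),(301,137),(270,160)]); o,a,e=fit(P); print(P,o,a,e)
c,sz,b=quad(rect(im.min(2)>110,(300,180))[0],ci,.024); print("plate in board",inboard(c,o,a),inboard(b,o,a))
s=r.get_obs(); print(R.from_rotvec(s["orientation"]).as_matrix().round(3))
go(r,o,a,-.11,-.007,.2,np.pi/2)
wi=r.camera_info("wrist"); print(wi, R.from_rotvec(s["orientation"]).inv().apply(wi["xyz"]-s["tcp_pos"]))
E
```

```text
[[ 0.67059917 -0.10348581]
 [ 0.66344534 -0.02911558]
 [ 0.60664461  0.04081115]] [ 0.56869593 -0.08829541] 0.09524741999837504 [0.00018712 0.00011212 0.00010359]
plate in board [-0.02672445 -0.00287112] [[-0.07388178  0.07684691]
 [-0.07086682 -0.08429731]
 [ 0.02043286 -0.08258914]
 [ 0.01741792  0.07855506]]
[[-0.001  0.386 -0.922]
 [ 0.001 -0.922 -0.386]
 [-1.    -0.002  0.   ]]
target [ 0.4599 -0.1057  0.2   ] shift [ 0.031  -0.3992 -0.3833] turn [3.46 0.   0.02] t 0.1
{'fx': 345.9629037436516, 'fy': 345.9629037436516, 'cx': 274.5269509595701, 'cy': 211.95202243444479, 'xyz': array([ 0.33047408, -0.59361456,  0.37244925]), 'orientation': array([-0.2604326 ,  0.17381948, -1.16547151])} [-0.14204283  0.00051538 -0.07538068]
```

Emit:
carry_out(targets=[0.06, 0.031, -0.399, -0.383, 3.46, 0, 0, 0.06, 0.031, -0.399, -0.383, 3.46, 0, 0, 0.06, 0.031, -0.399, -0.383, 3.46, 0, 0, 0.06, 0.031, -0.399, -0.383, 3.46, 0, 0, 0.06, 0.031, -0.399, -0.383, 3.46, 0, 0, 0.06, 0.031, -0.399, -0.383, 3.46, 0, 0, 0.06, 0.031, -0.399, -0.383, 3.46, 0, 0, 0.06, 0.031, -0.399, -0.383, 3.46, 0, 0, 0.06, 0.031, -0.399, -0.383, 3.46, 0, 0, 0.06, 0.031, -0.399, -0.383, 3.46, 0, 0, 0.06, 0.031, -0.399, -0.383, 3.46, 0, 0, 0.06, 0.031, -0.399, -0.383, 3.46, 0, 0])

```text
clock: 1.6
tcp_pos: [0.4591, -0.1076, 0.1999]
orientation: [2.173, 0.101, -2.176]
contact_force: [0.3, -1.0, -0.3]
grip_width: 0.0604
```

Run:
```python
from h import *; from bench import r
ci=r.camera_info("wrist"); im=r.grab_frame("wrist"); cv2.imwrite("pics/w1.png",im)
print(ci["xyz"]); print(R.from_rotvec(r.get_obs()["orientation"]).as_matrix().round(3))
```

```text
[ 0.5344032  -0.10096557  0.34184911]
[[-0.001  0.092 -0.996]
 [ 0.001 -0.996 -0.092]
 [-1.    -0.001  0.001]]
```

View pics/w1.png

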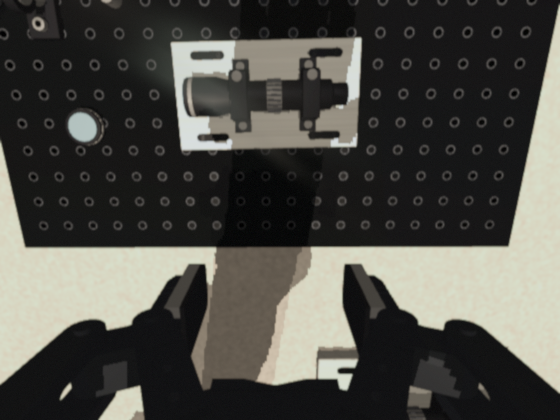

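The wrist view shows the plate with corners near (171,42), (361,38), (358,148) and (181,150), and both fingers behind its near side. The lens cell at (84,127) is clear of the path.

Run:
```python
from h import *; from bench import r
im=cv2.imread("pics/w1.png"); ci=r.camera_info("wrist"); o=np.array([.5687,-.0883]); a=.0952
q=np.array([(171,42),(361,38),(358,148),(181,150)])
pts,s=rect(im.min(2)>75,(185,60)); print(s)
c,sz,b=quad(pts,ci,.024); print(c,sz); print("inboard",inboard(c,o,a),inboard(b,o,a))
print("hand corners",inboard(ray(ci,q,.024),o,a))
go(r,o,a,-.11,-.003,.03,np.pi/2)
go(r,o,a,-.11,-.003,.017,np.pi/2)
```

```text
[  170    30   192   125 13319]
[ 0.54300475 -0.09349486] [0.09937593 0.1606292 ]
inboard [-0.0260727  -0.00272885] [[-0.07724917  0.07664555]
 [-0.07425491 -0.08395573]
 [ 0.0251038  -0.08210325]
 [ 0.02210951  0.07849804]]
hand corners [[ 0.01652179  0.07702163]
 [ 0.01896886 -0.08152029]
 [-0.07172655 -0.08507172]
 [-0.07293977  0.07604929]]
target [ 0.4595 -0.1017  0.03  ] shift [ 0.17   -0.0056 -0.001 ] turn [-0.04  0.01  0.01] t 1.65
target [ 0.4595 -0.1017  0.017 ] shift [ 0.183  -0.0055 -0.0011] turn [-0.04  0.01  0.01] t 1.65
```

Emit:
carry_out(targets=[0.06, 0.06, -0.0055, -0.001, 0, 0, 0, 0.06, 0.12, -0.0055, -0.001, 0, 0, 0, 0.06, 0.165, -0.0055, -0.001, 0, 0, 0, 0.06, 0.182, -0.0055, -0.001, 0, 0, 0, 0.06, 0.189, -0.0055, -0.001, 0, 0, 0, 0.06, 0.189, -0.0055, -0.001, 0, 0, 0])

```text
clock: 2.4
tcp_pos: [0.4595, -0.1024, 0.0111]
orientation: [2.174, 0.1, -2.176]
contact_force: [0.4, 0.4, -0.1]
grip_width: 0.0599
```

Run:
```python
from h import *; from bench import r
cv2.imwrite("pics/w2.png",r.grab_frame("wrist")); im=r.grab_frame("scene")
cv2.imwrite("pics/s2.png",cv2.resize(im[170:300,180:400],None,fx=3.5,fy=3.5,interpolation=cv2.INTER_CUBIC))
```

```text
(no output)
```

View pics/w2.png

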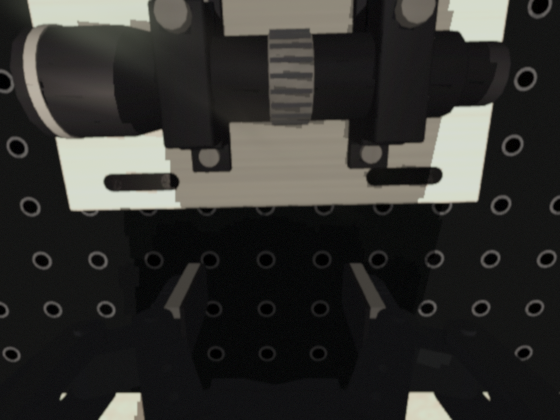

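The fingers stand centred behind the plate's near edge (row about 207). The tip fronts are at row 263. Now I'll check the tip height.

Run:
```python
from h import *; from bench import r
ci=r.camera_info("wrist"); o=np.array([.5687,-.0883]); a=.0952
print(inboard(r.get_obs()["tcp_pos"],o,a))
for z in(.008,.012,.016,.02,.024): print(z,inboard(ray(ci,[(200,263),(345,263),(275,205),(70,210),(478,202)],z),o,a).round(4).tolist())
```

```text
[-0.10940225 -0.00353006]
0.008 [[-0.1027, 0.0305], [-0.103, -0.0364], [-0.0751, -0.0042], [-0.077, 0.086], [-0.0741, -0.0929]]
0.012 [[-0.1008, 0.0296], [-0.1011, -0.0355], [-0.074, -0.0042], [-0.0758, 0.0835], [-0.073, -0.0905]]
0.016 [[-0.099, 0.0287], [-0.0992, -0.0346], [-0.0728, -0.0042], [-0.0746, 0.0811], [-0.0719, -0.088]]
0.02 [[-0.0971, 0.0277], [-0.0974, -0.0337], [-0.0717, -0.0042], [-0.0734, 0.0786], [-0.0708, -0.0856]]
0.024 [[-0.0952, 0.0268], [-0.0955, -0.0328], [-0.0706, -0.0041], [-0.0723, 0.0761], [-0.0697, -0.0831]]
```

Emit:
carry_out(targets=[0.06, 0.002, 0, -0.01, 0, 0, 0, 0.06, 0.002, 0, -0.02, 0, 0, 0, 0.06, 0.002, 0, -0.025, 0, 0, 0, 0.06, 0.002, 0, -0.03, 0, 0, 0, 0.06, 0.002, 0, -0.035, 0, 0, 0, 0.06, 0.002, 0, -0.04, 0, 0, 0, 0.06, 0.002, 0, -0.045, 0, 0, 0, 0.06, 0.002, 0, -0.05, 0, 0, 0, 0.06, 0.002, 0, -0.055, 0, 0, 0, 0.06, 0.002, 0, -0.06, 0, 0, 0, 0.06, 0.002, 0, -0.065, 0, 0, 0, 0.06, 0.002, 0, -0.065, 0, 0, 0])

```text
clock: 4.0
tcp_pos: [0.5234, -0.0965, 0.0093]
orientation: [2.172, 0.1, -2.178]
contact_force: [-2.8, -0.8, -0.1]
grip_width: 0.0604
```

Run:
```python
from h import *; from bench import r
ci=r.camera_info("wrist"); o=np.array([.5687,-.0883]); a=.0952
print(inboard(r.get_obs()["tcp_pos"],o,a))
cv2.imwrite("pics/w3.png",r.grab_frame("wrist"))
```

```text
[-0.04583875 -0.0038421 ]
```

View pics/w3.png

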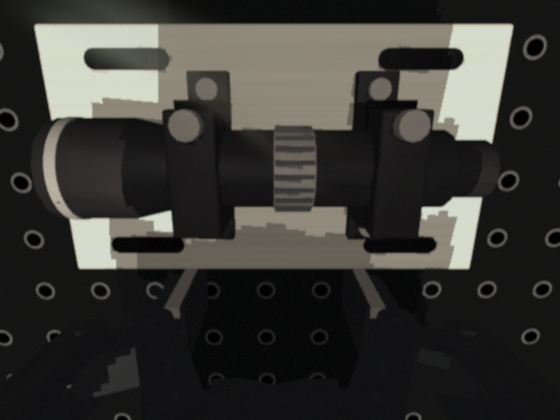

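Both fingers bear on the plate's near edge (row 268), below its top, and the plate is square to the tool. I'll keep pushing.

Emit:
carry_out(targets=[0.06, 0, 0, -0.005, 0, 0, 0, 0.06, 0, 0, -0.01, 0, 0, 0, 0.06, 0, 0, -0.015, 0, 0, 0, 0.06, 0, 0, -0.02, 0, 0, 0, 0.06, 0, 0, -0.025, 0, 0, 0, 0.06, 0, 0, -0.03, 0, 0, 0, 0.06, 0, 0, -0.033, 0, 0, 0, 0.06, 0, 0, -0.035, 0, 0, 0, 0.06, 0, 0, -0.037, 0, 0, 0, 0.06, 0, 0, -0.038, 0, 0, 0, 0.06, 0, 0, -0.038, 0, 0, 0])

```text
clock: 5.42
tcp_pos: [0.5612, -0.093, 0.0092]
orientation: [2.172, 0.1, -2.178]
contact_force: [-3.6, -0.3, -0.2]
grip_width: 0.0599
```

Emit:
carry_out(targets=[0.06, 0, 0, -0.001, 0, 0, 0, 0.06, 0, 0, -0.002, 0, 0, 0, 0.06, 0, 0, -0.002, 0, 0, 0])

```text
clock: 5.8
tcp_pos: [0.5612, -0.093, 0.0092]
orientation: [2.168, 0.1, -2.182]
contact_force: [-8.9, -0.0, 5.3]
grip_width: 0.06
```

Emit:
carry_out(targets=[0.06, 0, 0, -0.002, 0, 0, 0, 0.06, 0, 0, -0.003, 0, 0, 0, 0.06, 0, 0, -0.004, 0, 0, 0, 0.06, 0, 0, -0.004, 0, 0, 0])

```text
clock: 6.3
tcp_pos: [0.5613, -0.0931, 0.0091]
orientation: [2.16, 0.099, -2.19]
contact_force: [-15.2, 0.3, 11.0]
grip_width: 0.0603
```

The side is pressed home at 15 N. I'll back off and lift.

Emit:
carry_out(targets=[0.06, 0, 0, 0.01, 0, 0, 0, 0.06, 0, 0, 0.035, 0, 0, 0, 0.04, -0.05, 0, 0.035, 0, 0, 0, 0.04, -0.11, 0, 0.035, 0, 0, 0, 0.04, -0.11, 0, 0.035, 0, 0, 0])

```text
clock: 6.92
tcp_pos: [0.533, -0.0965, 0.1251]
orientation: [2.174, 0.097, -2.175]
contact_force: [1.4, -0.4, -0.0]
grip_width: 0.04
```

Run:
```python
from h import *; from bench import r
o=np.array([.5687,-.0883]); a=.0952; ci=r.camera_info("top"); im=r.grab_frame("top"); s=r.get_obs()
print(s["joints"].round(2)); go(r,o,a,.049,-.13,.11,0)
cv2.imwrite("pics/t4.png",np.vstack([cv2.resize(im[90:220,200:440],None,fx=2.3,fy=2.3,interpolation=cv2.INTER_CUBIC),cv2.resize(r.grab_frame("wrist"),(552,300))]))
```

```text
[ 0.23  0.4  -0.2   1.96  0.11  0.79 -1.52]
target [ 0.6298 -0.2131  0.11  ] shift [ 0.0122  0.1252 -0.0879] turn [17.95  0.04 -0.05] t 6.975
```

View pics/t4.png

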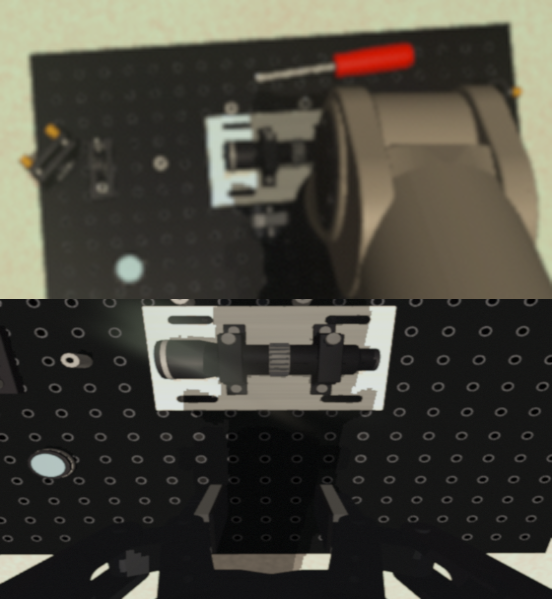

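The top view shows the plate's far side at the side-post line, with posts at about (231,107) and (305,103). The wrist view shows it square. A +90° turn would put joint 7 at its limit, so I'll turn -90°.

Emit:
carry_out(targets=[0.04, 0.012, 0.06, 0, -2.1, 0, 0, 0.04, 0.012, 0.11, 0, -4.2, 0, 0, 0.04, 0.012, 0.125, -0.04, -6.3, 0, 0, 0.04, 0.012, 0.125, -0.08, -8.4, 0, 0, 0.04, 0.012, 0.125, -0.088, -10.5, 0, 0, 0.04, 0.012, 0.125, -0.088, -12.6, 0, 0, 0.04, 0.012, 0.125, -0.088, -14.7, 0, 0, 0.04, 0.012, 0.125, -0.088, -16.8, 0, 0, 0.04, 0.012, 0.125, -0.088, -18.05, 0, 0, 0.04, 0.012, 0.125, -0.088, -18.05, 0, 0, 0.04, 0.012, 0.125, -0.088, -18.05, 0, 0])

```text
clock: 8.4
tcp_pos: [0.6279, -0.2126, 0.107]
orientation: [1.136, 1.259, -1.148]
contact_force: [0.5, -0.1, 0.0]
grip_width: 0.0397
```

Run:
```python
from h import *; from bench import r
o=np.array([.5687,-.0883]); a=.0952
go(r,o,a,.049,-.125,.012,0); print(r.get_obs()["joints"].round(2))
cv2.imwrite("pics/w5.png",r.grab_frame("wrist"))
```

```text
target [ 0.6294 -0.2081  0.012 ] shift [ 0.095   0.0028 -0.0043] turn [-0.03 -0.01  0.12] t 8.4
[ 0.59  0.65 -0.52  1.65  0.38  0.96  0.03]
```

View pics/w5.png

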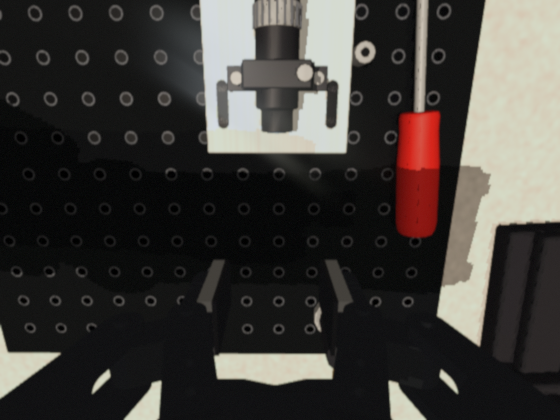

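The plate end is at row 152, columns 207–348, with the fingers centred on it. The holder is far behind and mostly hidden by the right finger, at about (318,318). I'll descend a little closer to the plate.

Emit:
carry_out(targets=[0.04, 0.05, 0.003, -0.011, 0, 0, 0.1, 0.04, 0.08, 0.003, -0.011, 0, 0, 0.1, 0.04, 0.095, 0.003, -0.011, 0, 0, 0.1, 0.04, 0.095, 0.003, -0.011, 0, 0, 0.1])

```text
clock: 8.95
tcp_pos: [0.6296, -0.2014, 0.0124]
orientation: [1.14, 1.252, -1.141]
contact_force: [-0.0, -0.4, 0.4]
grip_width: 0.04
```

Run:
```python
from h import *; from bench import r
o=np.array([.5687,-.0883]); a=.0952
print(inboard(r.get_obs()["tcp_pos"],o,a)); go(r,o,a,.049,-.052,.012,0)
cv2.imwrite("pics/w6.png",r.grab_frame("wrist"))
```

```text
[ 0.04983839 -0.11835841]
target [ 0.6224 -0.1354  0.012 ] shift [ 0.0004 -0.001  -0.0664] turn [-0.03 -0.    0.01] t 8.95
```

View pics/w6.png

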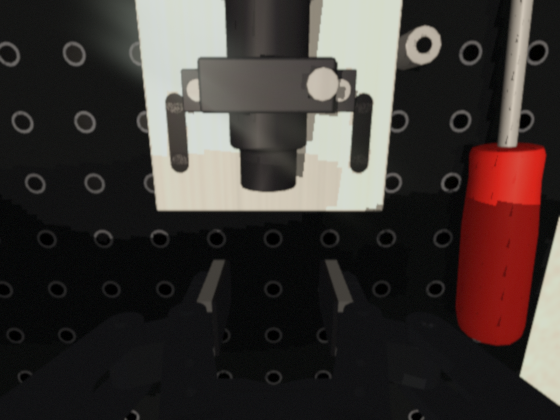

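The fingers are centred behind the plate end (row 210), and the side post touches the long side at (422,44). The push in +y is about 66 mm.

Emit:
carry_out(targets=[0.04, 0, -0.001, -0.008, 0, 0, 0, 0.04, 0, -0.001, -0.016, 0, 0, 0, 0.04, 0, -0.001, -0.021, 0, 0, 0, 0.04, 0, -0.001, -0.026, 0, 0, 0, 0.04, 0, -0.001, -0.031, 0, 0, 0, 0.04, 0, -0.001, -0.036, 0, 0, 0, 0.04, 0, -0.001, -0.041, 0, 0, 0, 0.04, 0, -0.001, -0.046, 0, 0, 0, 0.04, 0, -0.001, -0.051, 0, 0, 0, 0.04, 0, -0.001, -0.056, 0, 0, 0, 0.04, 0, -0.001, -0.06, 0, 0, 0, 0.04, 0, -0.001, -0.06, 0, 0, 0])

```text
clock: 10.5
tcp_pos: [0.6233, -0.1421, 0.013]
orientation: [1.14, 1.251, -1.141]
contact_force: [-0.5, -3.5, 2.6]
grip_width: 0.0401
```

Emit:
carry_out(targets=[0.04, 0, 0, -0.002, 0, 0, 0, 0.04, 0, 0, -0.004, 0, 0, 0, 0.04, 0, 0, -0.005, 0, 0, 0, 0.04, 0, 0, -0.006, 0, 0, 0, 0.04, 0, 0, -0.006, 0, 0, 0])

```text
clock: 11.12
tcp_pos: [0.6228, -0.1362, 0.013]
orientation: [1.14, 1.251, -1.141]
contact_force: [0.2, -4.5, 1.1]
grip_width: 0.0398
```

Emit:
carry_out(targets=[0.04, 0, 0, -0.001, 0, 0, 0, 0.04, 0, 0, -0.002, 0, 0, 0, 0.04, 0, 0, -0.003, 0, 0, 0, 0.04, 0, 0, -0.003, 0, 0, 0])

```text
clock: 11.62
tcp_pos: [0.6226, -0.1348, 0.013]
orientation: [1.14, 1.249, -1.143]
contact_force: [0.9, -7.6, 0.6]
grip_width: 0.0401
```

Emit:
carry_out(targets=[0.04, 0, 0, -0.002, 0, 0, 0, 0.04, 0, 0, -0.004, 0, 0, 0, 0.04, 0, 0, -0.005, 0, 0, 0, 0.04, 0, 0, -0.005, 0, 0, 0])

```text
clock: 12.12
tcp_pos: [0.6224, -0.1347, 0.0131]
orientation: [1.138, 1.244, -1.147]
contact_force: [2.2, -13.0, 0.0]
grip_width: 0.0399
```

Emit:
carry_out(targets=[0.04, 0, 0, 0.01, 0, 0, 0, 0.04, 0, 0, 0.03, 0, 0, 0, 0.04, -0.05, 0, 0.03, 0, 0, 0, 0.05, -0.11, 0, 0.03, 0, 0, 0, 0.06, -0.13, 0, 0.03, 0, 0, 0, 0.06, -0.13, 0, 0.03, 0, 0, 0])

```text
clock: 12.88
tcp_pos: [0.6258, -0.1638, 0.1446]
orientation: [1.139, 1.242, -1.145]
contact_force: [-0.1, 0.2, -0.3]
grip_width: 0.0599
```

Run:
```python
from h import *; from bench import r
o=np.array([.5687,-.0883]); a=.0952
go(r,o,a,-.05,.03,.14,np.pi/2)
```

```text
target [ 0.5161 -0.0632  0.14  ] shift [ 0.0034 -0.1004 -0.1099] turn [17.93  0.05 -0.1 ] t 12.875
```

Emit:
carry_out(targets=[0.06, 0.003, -0.05, 0, 2.1, 0, 0, 0.06, 0.003, -0.1, 0, 4.2, 0, 0, 0.06, 0.003, -0.1, -0.04, 6.3, 0, 0, 0.06, 0.003, -0.1, -0.08, 8.4, 0, 0, 0.06, 0.003, -0.1, -0.11, 10.5, 0, 0, 0.06, 0.003, -0.1, -0.11, 12.6, 0, 0, 0.06, 0.003, -0.1, -0.11, 14.7, 0, 0, 0.06, 0.003, -0.1, -0.11, 16.8, 0, 0, 0.06, 0.003, -0.1, -0.11, 17.93, 0, 0, 0.06, 0.003, -0.1, -0.11, 17.93, 0, 0, 0.06, 0.003, -0.1, -0.11, 17.93, 0, 0])

```text
clock: 14.25
tcp_pos: [0.5156, -0.0631, 0.1393]
orientation: [2.169, 0.097, -2.167]
contact_force: [-0.5, -0.3, 0.5]
grip_width: 0.06
```

Run:
```python
from h import *; from bench import r
o=np.array([.5687,-.0883]); a=.0952
go(r,o,a,-.042,.03,.01,np.pi/2); ci=r.camera_info("wrist"); im=r.grab_frame("wrist")
cv2.imwrite("pics/w7.png",im)
c,sz,b=quad(rect(im.min(2)>75,(200,100))[0],ci,.024); print(sz,inboard(c,o,a),inboard(b,o,a))
```

```text
target [ 0.524  -0.0624  0.01  ] shift [ 0.1293 -0.0008 -0.0083] turn [ 0.02 -0.01 -0.09] t 14.25
[0.09364027 0.1740669 ] [0.04527653 0.04564472] [[-0.00183535  0.13252061]
 [-0.00125137 -0.04154532]
 [ 0.09238841 -0.04123117]
 [ 0.09180443  0.13283476]]
```

View pics/w7.png

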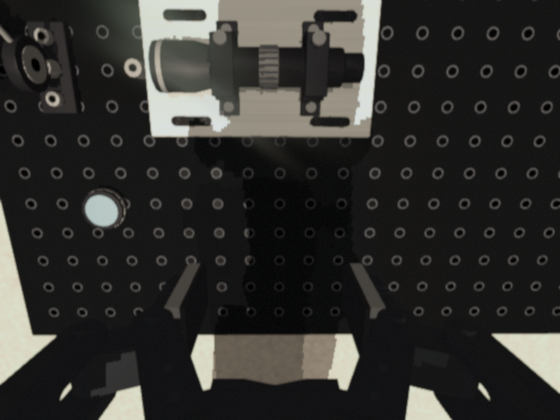

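The end post at (132,68) touches the plate's end (it merged into the mask). I'll press the long side once more, because the y slide may have loosened it.

Emit:
carry_out(targets=[0.06, 0.06, -0.001, -0.008, 0, 0, 0, 0.06, 0.1, -0.001, -0.008, 0, 0, 0, 0.06, 0.13, -0.001, -0.008, 0, 0, 0, 0.06, 0.13, -0.001, -0.018, 0, 0, 0, 0.06, 0.13, -0.001, -0.028, 0, 0, 0, 0.06, 0.13, -0.001, -0.036, 0, 0, 0, 0.06, 0.13, -0.001, -0.039, 0, 0, 0, 0.06, 0.13, -0.001, -0.041, 0, 0, 0, 0.06, 0.13, -0.001, -0.042, 0, 0, 0, 0.06, 0.13, -0.001, -0.042, 0, 0, 0])

```text
clock: 15.55
tcp_pos: [0.5576, -0.0591, 0.0097]
orientation: [2.17, 0.096, -2.167]
contact_force: [-0.3, 0.2, -0.8]
grip_width: 0.06
```

Emit:
carry_out(targets=[0.06, 0, 0, -0.001, 0, 0, 0, 0.06, 0, 0, -0.002, 0, 0, 0, 0.06, 0, 0, -0.003, 0, 0, 0, 0.06, 0, 0, -0.003, 0, 0, 0])

```text
clock: 16.05
tcp_pos: [0.5581, -0.0594, 0.0092]
orientation: [2.165, 0.095, -2.172]
contact_force: [-7.4, -0.6, 4.6]
grip_width: 0.0599
```

Emit:
carry_out(targets=[0.06, 0, 0, -0.002, 0, 0, 0, 0.06, 0, 0, -0.004, 0, 0, 0, 0.06, 0, 0, -0.0055, 0, 0, 0, 0.06, 0, 0, -0.0055, 0, 0, 0])

```text
clock: 16.55
tcp_pos: [0.5582, -0.0598, 0.0083]
orientation: [2.153, 0.093, -2.184]
contact_force: [-13.2, -0.4, 10.5]
grip_width: 0.0601
```

Emit:
carry_out(targets=[0.06, 0, 0, 0.012, 0, 0, 0, 0.06, 0, 0, 0.035, 0, 0, 0, 0.06, -0.06, 0, 0.05, 0, 0, 0, 0.06, -0.12, 0, 0.08, 0, 0, 0, 0.06, -0.15, 0, 0.08, 0, 0, 0, 0.06, -0.15, 0, 0.08, 0, 0, 0])

```text
clock: 17.3
tcp_pos: [0.4826, -0.0661, 0.1624]
orientation: [2.161, 0.091, -2.175]
contact_force: [-0.1, 0.0, -0.3]
grip_width: 0.0604
```

Run:
```python
from h import *; from bench import r
o=np.array([.5687,-.0883]); a=.0952
ci=r.camera_info("wrist"); im=r.grab_frame("wrist"); cv2.imwrite("pics/w8.png",im); cv2.imwrite("pics/t8.png",r.grab_frame("top"))
Q=np.array([[.1,-.025],[.1,.05],[.05,.125]])
M=np.array([[np.cos(a),-np.sin(a)],[np.sin(a),np.cos(a)]])
def px(b,z):
    d=R.from_rotvec(ci["orientation"]).inv().apply(np.c_[b@M.T+o,np.full(len(b),z)]-ci["xyz"])
    return np.c_[ci["cx"]+ci["fx"]*d[:,0]/-d[:,2],ci["cy"]-ci["fy"]*d[:,1]/-d[:,2]].round(0)
print("posts px",px(Q,.03).tolist())
print("seated corners px",px(np.array([[.094,.119],[.094,-.041],[.004,-.041],[.004,.119]]),.024).tolist())
v=im.copy()
for p in px(np.array([[.094,.119],[.094,-.041],[.004,-.041],[.004,.119]]),.024): cv2.circle(v,tuple(map(int,p)),3,(0,0,255),1)
cv2.imwrite("pics/w8m.png",v); print(r.get_obs()["contact_force"])
```

```text
posts px [[355.0, -65.0], [242.0, -65.0], [137.0, 19.0]]
seated corners px [[142.0, -51.0], [375.0, -50.0], [365.0, 89.0], [155.0, 89.0]]
[-0.34434655 -0.33694237 -0.64071956]
```

View pics/w8m.png

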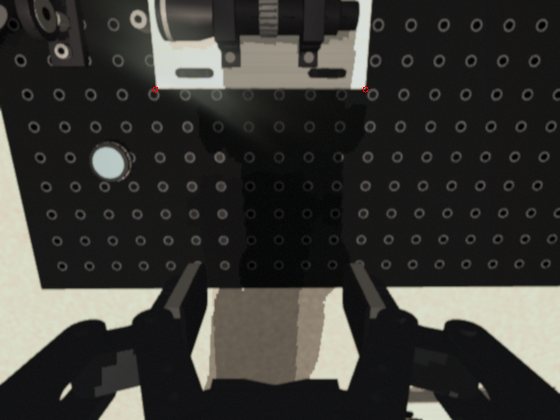

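Run:
```python
from h import *; from bench import r
o=np.array([.5687,-.0883]); a=.0952; ci=r.camera_info("wrist")
im=cv2.imread("pics/w8.png"); g=im.min(2).astype(float)
def edge(line,lo,hi,rev): # half-height crossing
    s=line[lo:hi]; s=s[::-1] if rev else s; t=(s.min()+s.max())/2; i=np.argmax(s>t); f=i-(s[i]-t)/(s[i]-s[i-1]); return hi-1-f if rev else lo+f
L=np.array([(edge(g[v],143,162,False),v) for v in range(40,84,4)])
Rr=np.array([(edge(g[v],355,385,True),v) for v in range(15,84,4)])
B=np.array([(u,edge(g[:,u],78,100,True)) for u in range(165,360,8)])
for n,p in(("end+y",L),("end-y",Rr),("near",B)): 
    q=inboard(ray(ci,p,.024),o,a); k=(1,0) if n!="near" else (0,1)
    print(n,np.median(q,0).round(4),"slope",np.polyfit(q[:,1-k[0]] if 0 else q[:,0 if n!="near" else 1],q[:,1 if n!="near" else 0],1)[0].round(4))
w=posts(im,ci,[(138,19)],8); print("post_end",inboard(w,o,a))
t0=cv2.imread("pics/top0.png"); t=cv2.imread("pics/t8.png"); tc=r.camera_info("top")
c,sz,b=quad(rect(t.min(2)>110,(275,185))[0],tc,.024); print(sz,inboard(c,o,a))
cv2.imwrite("pics/t8c.png",cv2.resize(t[90:270,200:450],None,fx=3,fy=3,interpolation=cv2.INTER_CUBIC))
```

```text
end+y [0.0212 0.1179] slope -0.0065
end-y [ 0.0286 -0.0395] slope 0.0012
near [0.0015 0.0391] slope 0.0015
post_end [[0.0467524  0.12354295]]
[0.0922982  0.16781287] [0.05064491 0.04187972]
```

View pics/t8c.png

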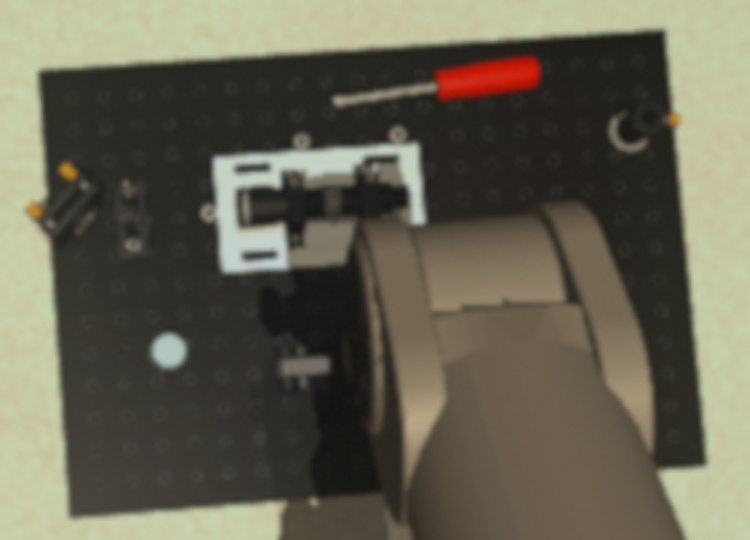

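The plate's end touches the end post (gap -0.4 mm relative to the post, within error). Its yaw is 0.0015 rad, and all the bystanders are where they were. I'm handing in.

```bash
python3 -c "
from bench import r
print(r.hand_in())"
```

```text
the job is handed in; nothing more can be done
None
```

I slid the smallest expander (plate measured 91 x 161 mm) into place and handed the job in at about 17.5 s. It lies against both side posts and the end post as far as I could measure, and the fingers are well clear of it.

I pushed only on the base plate's edges, with two spread fingers:
1. **Long side:** pushed towards the side posts until it stopped, at about 15 N.
2. **End:** pushed to the end post until it stopped, at about 13 N.
3. **Long side again:** pressed at about 13 N. It stopped within 0.1 mm of the first time, so the end push had not moved it off the side posts.

**Last checks:**
- **Angle:** the long side is within 0.0015 rad of the board's axis.
- **End post:** the measured gap is -0.4 mm, which is contact within the measuring error.
- **Side posts:** the near edge came out about 0.7 mm from its seated place after I corrected the wrist camera's offset against the end post.
- **Other things on the board:** the lens cell, holder, driver, iris and mirror look unmoved in the top view.
- **Tool force:** no contact after retreating.

**Where the checks disagreed:**
- **Raw wrist readings:** before that correction they were 2–3 mm off in x, just beyond the stated calibration.
- **Final top view:** its rectangle came out too long (168 mm) because the end post merged into the mask, so I did not use it. The arm also hid part of the plate there.
- **Vertical force:** I read about 10 N upward on the tool during the side presses. I put this down to the fingertips rubbing on the plate's edge and did not look into it further.

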